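# Load a furniture foot into the boring machine's feed track

### The arm

A 6-joint arm with a two-finger parallel gripper is mounted at the origin on the work surface. World frame = base frame: x ahead of the robot, y to its left, z up, the work surface at z = 0. Lengths are in m, angles in degrees, forces in N, time in s.
With the tool pointing down it reaches from about 0.35 to 0.775 m from the base axis. Payload 7.3 kg.
Tool frame: the origin (TCP) lies on the centre line of the jaws, within the pads' length; the fingertips stand 11 mm ahead of it and the grasp point (between the pads) lies 8 mm behind it (ctrl.nose_length is the distance from the TCP to the fingertips, in m); z points along the fingers, y is the line along which they close (so a half turn about z gives the same grasp; the last joint's range is limited). The gripper opens to 92 mm and grips with 3 to 60 N. Pads are 19 mm wide; open, the fingers measure 130 mm over their backs; the gripper's body (75 mm by 190 mm) begins 47 mm behind the grasp point.
Start: joints at [-73.51, 19.595, 87.324, -0, 73.075, -8.365], TCP at [0.221, -0.476, 0.238] pointing down, gripper open.
Joint ranges: [-145.02, 145.02], [-44.19, 115.74], [2.07, 154.8], [-57.11, 237.11], [16.16, 152.29], [-177.93, 177.93]. Speed limits (degrees/s): [147.25, 147.25, 180, 180, 180, 180].

### API

Orientations are given as a 3x3 rotation matrix whose columns are the frame's x, y, z axes.
In Python, from plant import ctrl, viewer, models gives the robot as it stands.
- The arm moves only by the shell command python3 -m crank 'ROWS' [FORCE]. ROWS is JSON, a list of rows, each an object with "delta_rot": the turn, a rotation vector about the world's x, y, z in degrees, a list of three; "delta_pos": the shift along the world's x, y, z in cm, a list of three; "jaw": the closure in counts, from 0 (fully open) to 255 (shut). In form: [{"delta_rot": [wx, wy, wz], "delta_pos": [x, y, z], "jaw": jaw}, ...]. A call has 1 to 12 rows; each row is the pose to reach, as a shift and turn from the pose commanded when the call began; what a row does not reach only later rows make up. A row lasts 1/12 s, in which the tool goes at most 41.7 mm and 7.16 degrees, less where a joint would pass 70% of its speed; a pose out of reach is approached as far as the arm can. A call with a gripper value outside its range is refused whole. The fingers move at their own pace and stop on an object; FORCE is the grip in N (left out, the last holds). Time passes only in rows, so rows that repeat a pose let the fingers close. It gives the time, the measured TCP pose, the force and the opening at its end, in the units of the state.
- ctrl.observe(): the state, without advancing time (a new reading comes with each control period).
- viewer.grab_frame(name): name is "side" or "top"; returns a dict with "img" (384x512x3 uint8, red, green, blue), "K" (3x3 intrinsics, pixels), "D" ([k1, k2, p1, p2, k3] as OpenCV has them; the pictures are not rectified), "extrinsics" (4x4, takes a point from camera to world coordinates). Camera axes: x right, y up, looking along -z (the intrinsics and any distortion apply to the point x, -y, -z); pixel columns grow to the right and rows downward; lengths in m; the calibration is good to about 2 mm. A picture is of the moment at which its call begins. There is no depth.
- ctrl.hand_in(): hands the job in, once; it reports no verdict.
Trained networks look in the newest picture that a camera, given by its name, has taken for a name from the list of things; names that differ only in an ending like _2 or _b are one class to them, and where a whole thing is asked for, a point or a joint stands for the part that bears it (a point fixed in the world has none). Each returns a list of dicts, best first, with "conf" (0 to 1); they miss things now and then, are a little off and sometimes report something else, mostly with a low value. They report only what shows in the picture. A call takes as long as a camera call. They do not tell look-alikes from the thing itself.
- models.look_for(camera, thing): "position" ([column, row] in pixels, amid what is visible of it).
- models.outline_of(camera, thing): "region" (384x512 bool, what is visible of it) and "position" ([column, row] in pixels, amid what is visible of it).
- models.place_of(camera, thing): "position" ([column, row] in pixels: a listed point, or the origin of a listed thing).
The state is a dict: "time": time; "joints": joint angles; "qvel": joint speeds; "tau": joint torques, N m; "ee_pos": TCP position; "ee_rot": TCP orientation; "force": force on the tool from outside, world axes, zero at the start; "wrist_torque": the same for the moment, N m; "width": opening from 0.0 (shut) to 1.0 (fully open).
Only numpy, scipy, OpenCV 4.12 (cv2) and the standard library are available. Lean on these libraries where they do the work, as an engineer would, in place of code of your own. Each camera call takes 0.05 s, during which the arm holds its last target. There are 200 camera calls.

### The job

Load the short oblong wooden foot, not the long or the round one, into the feed track of the small boring machine. Pull the sprung follower fully back by its wooden handle until it stays open by itself, set the foot upright on the floor of the open track with its long side along the track, then push the handle off its catch so that the follower springs shut and clamps the foot squarely against the stop plate by the motor.

Things in the scene. Friction and masses are not known exactly. Their poses are not given: they have to be found in the camera images.
- feeder: Fixed boring machine with an open steel track. Origin: track centre line at the stop plate's inner face, on the bench. +x along the track, away from the stop plate (pull-back way), z up. Track floor 12 mm up, 54 mm wide; walls 10 mm thick, tops 30 mm up, like the rear plate at x 200-212 mm. Stop plate 20 mm thick, top 57 mm up; motor behind it to x -143 mm, top 76 mm up. Base 130 mm wide.
- handle (a point): Top centre of the follower's handle, an upright dark wooden tab 14 mm thick (along the track) x 36 mm wide (across), from 30 to 74 mm above the bench; this point is 74 mm up, at feeder x = 85 mm + joint value. The follower's slab, 30 mm high like the walls, runs from its flat front face 70 mm ahead of the handle centre (towards the stop plate) to 20 mm behind it. Axes as the feeder's.
- follower (a joint): Follower's pull-back in m: 0 closed (its face 15 mm from the stop plate) to 0.072 fully back (87 mm). An over-centre spring shuts it with 6 N at 0, 4 N at 0.035, none at 0.060; beyond that it holds itself open with up to 2 N. Pushed from there to below 0.055 it snaps shut by itself. About 0.045 with the foot clamped.
- foot: Short light-wood furniture foot, 60-140 g, standing loose: oblong base 60 (x) x 36 (y) x 24 mm high; on it a centred square neck 30 x 30 mm, 24 to 56 mm up, to grip. Origin: centre of underside; x along the 60 mm side, z up. Clamped, its origin is 30 mm from the stop plate. Bystanders: a foot with the same neck on a 110 mm long base, a round turned foot 60 mm across, a dark honing stone.
Not all that is in view belongs to the job. Leave any red or yellow look-alike of the foot alone.

How it is judged:
By the outcome, as a careful person would: the job done as asked, in the order asked, and still so for the second after the job is handed in, with the robot touching nothing.
It also fails if it takes over 61 s, if anything falls off the work surface, if the arm or the gripper's body presses on something with over 40 N, if the wrist force passes 120 N, or if a joint passes its speed limit or range.

## Working session

There is one attempt and no reset: what is moved stays moved. The work goes in short steps, Python scripts to look and compute and a shell command to move; the robot and the scene stay as the last step left them, time stands still between calls to the robot, and variables do not carry over. Pictures are saved under pics/ and viewed, on a budget of 10 in all, crops included, one or two more only if the job needs it, and the job is handed in when it is done.

```bash
ls; mkdir -p pics
cat > h.py <<'E'
import numpy as np, cv2
from plant import ctrl, viewer, models
def grab(n,save=None):
    f=viewer.grab_frame(n)
    if save: cv2.imwrite('pics/'+save,f['img'][:,:,::-1])
    return f
def ray(f,px):
    p=cv2.undistortPoints(np.array([[px]],float),np.array(f['K'],float),np.array(f['D'],float))[0,0]
    E=np.array(f['extrinsics']);d=E[:3,:3]@np.array([p[0],-p[1],-1.]);return E[:3,3],d
def atz(f,px,z):
    o,d=ray(f,px);return o+d*(z-o[2])/d[2]
def proj(f,P):
    E=np.array(f['extrinsics']);c=(np.atleast_2d(P)-E[:3,3])@E[:3,:3];c=c*[1,-1,-1]
    return cv2.projectPoints(c,np.zeros(3),np.zeros(3),np.array(f['K'],float),np.array(f['D'],float))[0][:,0]
def tri(fa,pa,fb,pb):
    a,da=ray(fa,pa);b,db=ray(fb,pb);s=np.linalg.lstsq(np.c_[da,-db],b-a,rcond=None)[0]
    p,q=a+da*s[0],b+db*s[1];return (p+q)/2,np.linalg.norm(p-q)
E
python3 - <<'E'
from h import *
F={n:grab(n,n+'0.png') for n in('side','top')}
for n in F:
    print(n,F[n]['extrinsics'][:3,3] if hasattr(F[n]['extrinsics'],'shape') else F[n]['extrinsics'])
    for t,z in(('feeder',0),('handle',.074),('foot',0)):
        for r in models.place_of(n,t)[:5]: print(n,t,round(r['conf'],2),np.round(r['position'],1),atz(F[n],r['position'],z).round(3))
a=cv2.imread('pics/side0.png');b=cv2.imread('pics/top0.png')
cv2.imwrite('pics/both0.png',cv2.resize(np.vstack([a,b]),None,fx=.78,fy=.78))
E
```

```text
pics
side [0.39131624 0.7208616  0.56436936]
side feeder 0.78 [213.  291.1] [0.602 0.219 0.   ]
side handle 0.56 [223.1 233.2] [0.607 0.126 0.074]
side foot 0.82 [269.3 199. ] [ 0.565 -0.135  0.   ]
side foot 0.77 [255.  161.7] [ 0.655 -0.338  0.   ]
side foot 0.65 [216.7 162.6] [ 0.771 -0.304  0.   ]
side foot 0.58 [267.5 177.7] [ 0.594 -0.247  0.   ]
side foot 0.57 [228.9 188.9] [ 0.686 -0.159  0.   ]
top [ 0.48710417 -0.07457509  0.86474214]
top feeder 0.66 [133.8 197.1] [0.605 0.208 0.   ]
top handle 0.84 [160.1 187.8] [0.613 0.131 0.074]
top foot 0.95 [303.4 161.2] [ 0.68  -0.164  0.   ]
top foot 0.78 [380.4 170.8] [ 0.656 -0.332  0.   ]
top foot 0.72 [343.6 200.5] [ 0.592 -0.249  0.   ]
top foot 0.59 [294.2 214. ] [ 0.564 -0.141  0.   ]
top foot 0.59 [361.8 117.9] [ 0.777 -0.298  0.   ]
```

View pics/top0.png

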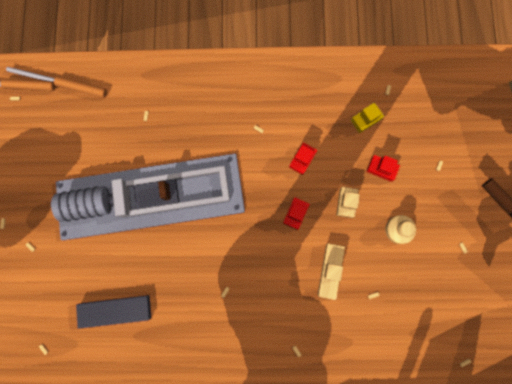

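View pics/side0.png

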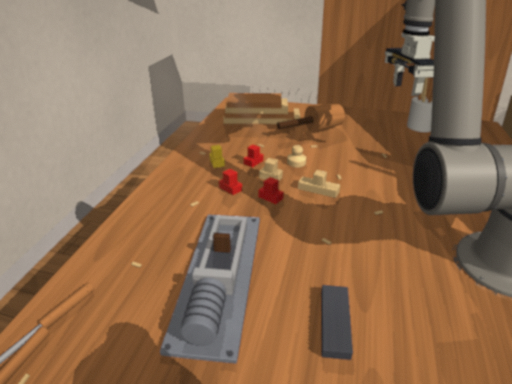

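The short foot is the light one at top px (347,202), which is about (0.592, -0.249). The feeder's track runs to the right in the top view. The long foot (332,272), the round foot (402,230) and the red and yellow ones stay put. Next I fit the yaws.

Run:
```python
from h import *
from scipy.optimize import minimize
f=grab('top');s=grab('side')
def best(n,t,near):
    fr=f if n=='top' else s
    r=models.outline_of(n,t);print(n,t,[(round(q['conf'],2),np.round(q['position']).tolist()) for q in r])
    return min(r,key=lambda q:np.hypot(*(np.array(q['position'])-near)))['region']
def box(x0,x1,y0,y1,z0,z1): return np.array([[x,y,z] for x in(x0,x1) for y in(y0,y1) for z in(z0,z1)])
foot=[box(-.03,.03,-.018,.018,0,.024),box(-.015,.015,-.015,.015,.024,.056)]
def place(P,p): c,q=np.cos(p[2]),np.sin(p[2]);return P@np.array([[c,q,0],[-q,c,0],[0,0,1]])+[p[0],p[1],0]
def render(fr,parts,p,k=4):
    m=np.zeros((384*k,512*k),np.uint8)
    for b in parts:
        h=cv2.convexHull(proj(fr,place(b,p)).astype(np.float32))
        cv2.fillConvexPoly(m,np.round((h+.5)*k-.5).astype(np.int32),1)
    return cv2.resize(m.astype(np.float32),(512,384),interpolation=cv2.INTER_AREA)
R={'top':best('top','foot',(347,202)),'side':best('side','foot',(268,172))}
def cost(p,parts,R): 
    return sum(np.abs(render(fr,parts,p)-R[n]).sum()/R[n].sum() for n,fr in(('top',f),('side',s)) if n in R)
for RR in (R,{'top':R['top']}):
    out=min((minimize(cost,[.592,-.249,np.radians(y)],args=(foot,RR),method='Nelder-Mead',options=dict(initial_simplex=[[.592+a,-.249+b,np.radians(y)+c] for a,b,c in((-.004,-.004,-.15),(.006,0,0),(0,.006,0),(0,0,.2))])) for y in(-60,-30,0,30,60,90)),key=lambda o:o.fun)
    print('foot',out.x[:2].round(4),np.degrees(out.x[2]).round(1),out.fun)
reg=best('top','feeder',(150,195))
c=max(cv2.findContours(reg.astype(np.uint8),0,1)[0],key=cv2.contourArea)[:,0]
W=np.array([atz(f,q,.006)[:2] for q in c.astype(float)],np.float32)
(cx,cy),wh,a=cv2.minAreaRect(W);print('feeder rect',cx,cy,wh,a)
print(cv2.boxPoints(((cx,cy),wh,a)).round(3))
for n,fr in(('top',f),('side',s)):
  pass
th=[r for n in('top','side') for r in models.place_of(n,'handle')[:1]]
print('handle',tri(f,th[0]['position'],s,th[1]['position']))
tf=[models.place_of(n,'feeder')[0]['position'] for n in('top','side')]
print('feeder',tri(f,tf[0],s,tf[1]))
im=np.hstack([cv2.resize(f['img'][140:250,40:260],None,fx=3.6,fy=3.6,interpolation=2)])
cv2.imwrite('pics/fd.png',im[:,:,::-1])
```

```text
top foot [(0.93, [297.0, 213.0]), (0.87, [368.0, 120.0]), (0.83, [345.0, 202.0]), (0.7, [384.0, 171.0]), (0.6, [305.0, 160.0])]
side foot [(0.92, [268.0, 191.0]), (0.88, [272.0, 171.0]), (0.7, [253.0, 153.0]), (0.52, [219.0, 156.0]), (0.18, [212.0, 296.0])]
foot [ 0.5864 -0.2531] -10.6 0.43844579629463354
foot [ 0.587  -0.2536] -10.4 0.07432432432432433
top feeder [(0.87, [150.0, 198.0]), (0.24, [346.0, 200.0])]
feeder rect 0.6054155826568604 0.18018627166748047 (0.13695140182971954, 0.4173189103603363) 7.892737865447998
[[ 0.509  0.377]
 [ 0.566 -0.036]
 [ 0.702 -0.017]
 [ 0.645  0.396]]
handle (array([0.6140982 , 0.12998054, 0.07148037]), np.float64(0.0018244617446377732))Traceback (most recent call last):
  File "<stdin>", line 32, in <module>
IndexError: list index out of range
```

Run:
```python
from h import *
f=grab('top')
reg=models.outline_of('top','feeder')[0]['region']
c=max(cv2.findContours(reg.astype(np.uint8),0,1)[0],key=cv2.contourArea)[:,0].astype(float)
W=np.array([atz(f,q,.006)[:2] for q in c])
th=np.radians(-82.5);ex=np.array([np.cos(th),np.sin(th)]);ey=np.array([-ex[1],ex[0]])
L=(W-[.603,.213])@np.c_[ex,ey]
for sg in(1,-1):
    m=(L[:,0]>-.1)&(L[:,0]<.19)&(L[:,1]*sg>.04)
    k=np.polyfit(L[m,0],L[m,1],1);print(sg,m.sum(),np.degrees(k[0]),k[1],np.std(L[m,1]-np.polyval(k,L[m,0])))
m=(abs(L[:,1])<.04)&(L[:,0]>.1);print('right end x',np.median(L[m,0]))
im=cv2.resize(f['img'][140:250,40:260],None,fx=3.6,fy=3.6,interpolation=2)[:,:,::-1].copy()
o=np.array([.604,.213])
def seg(P,col):
    P=np.array([[*(o+ex*a+ey*b),z] for a,b,z in P]);q=(proj(f,P)-[40,140]+.5)*3.6
    cv2.polylines(im,[q.round().astype(np.int32)],True,col,1)
seg([(0,-.027,.03),(.2,-.027,.03),(.2,.027,.03),(0,.027,.03)],(0,255,0))
seg([(0,-.037,.03),(.212,-.037,.03),(.212,.037,.03),(0,.037,.03)],(0,255,255))
seg([(.078,-.018,.074),(.092,-.018,.074),(.092,.018,.074),(.078,.018,.074)],(255,0,255))
seg([(0,-.03,.057),(-.02,-.03,.057),(-.02,.03,.057),(0,.03,.057)],(255,0,0))
cv2.imwrite('pics/fd.png',im)
```

```text
1 130 0.9381635886678249 0.06164427670829904 0.0009447906477984044
-1 132 0.6036276810323871 -0.06801446672271494 0.0009550494428999898
right end x 0.23939012762108622
```

View pics/fd.png

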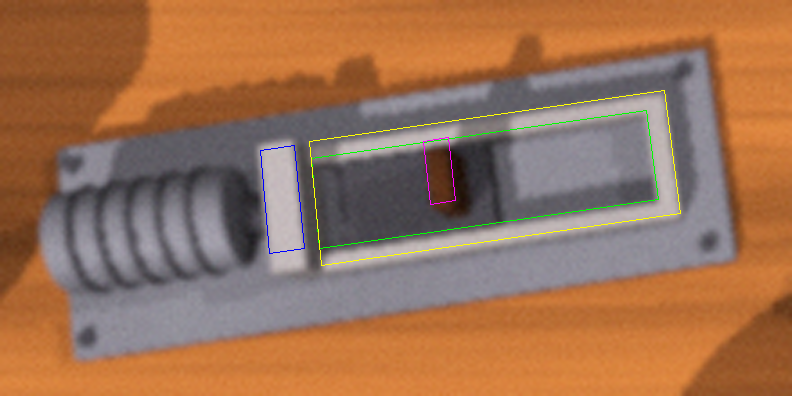

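Run:
```python
from h import *
st=ctrl.observe();R=np.array(st['ee_rot']);print(st['ee_pos'],R.round(3).tolist(),st['time'],ctrl.nose_length)
print('jaw axis yaw',np.degrees(np.arctan2(R[1,1],R[0,1])))
ims=[]
for n,(x,y,w,h) in(('top',(305,165,80,75)),('side',(240,140,70,65))):
    f=grab(n);k=5;im=cv2.resize(f['img'][y:y+h,x:x+w],None,fx=k,fy=k,interpolation=2)[:,:,::-1].copy()
    for (px,py,a),col in(((.5868,-.2533,-10.5),(0,255,0)),((.592,-.249,-10.5),(255,0,255))):
        c,s=np.cos(np.radians(a)),np.sin(np.radians(a))
        for hx,hy,z in((.03,.018,.0),(.03,.018,.024),(.015,.015,.056)):
            P=np.array([[px+c*u-s*v,py+s*u+c*v,z] for u,v in((-hx,-hy),(hx,-hy),(hx,hy),(-hx,hy))])
            cv2.polylines(im,[((proj(f,P)-[x,y]+.5)*k).round().astype(np.int32)],True,col,1)
    ims.append(cv2.resize(im,(390,370)))
cv2.imwrite('pics/ft.png',np.hstack(ims))
```

```text
[ 0.220706   -0.4763882   0.23778462] [[0.907, 0.42, 0.0], [0.42, -0.907, -0.0], [-0.0, 0.0, -1.0]] 0.9 0.011
jaw axis yaw -65.14310888938682
```

View pics/ft.png

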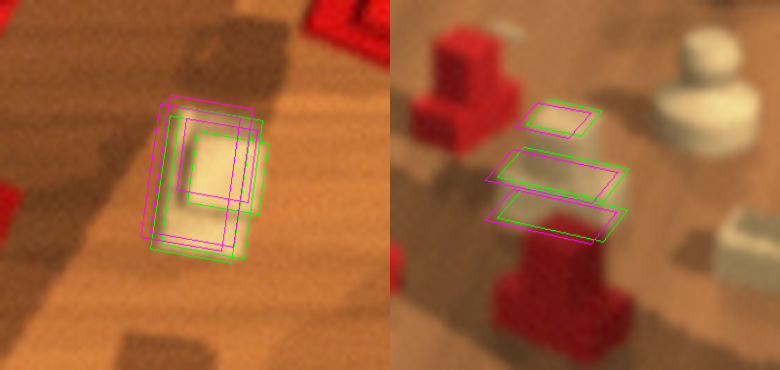

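The green outline fits: foot at (0.587, -0.2535), yaw -10.5°. Feeder origin is about (0.600, 0.211), yaw -81.7°. Now to the handle.

```bash
python3 -m crank '[{"delta_rot":[0,0,20],"delta_pos":[12,16,0],"jaw":60},{"delta_rot":[0,0,40],"delta_pos":[20,30,0],"jaw":60},{"delta_rot":[0,0,73.4],"delta_pos":[39.2,60.4,0],"jaw":60},{"delta_rot":[0,0,73.4],"delta_pos":[39.2,60.4,0],"jaw":60},{"delta_rot":[0,0,73.4],"delta_pos":[39.2,60.4,0],"jaw":60},{"delta_rot":[0,0,73.4],"delta_pos":[39.2,60.4,0],"jaw":60},{"delta_rot":[0,0,73.4],"delta_pos":[39.2,60.4,0],"jaw":60},{"delta_rot":[0,0,73.4],"delta_pos":[39.2,60.4,0],"jaw":60},{"delta_rot":[0,0,73.4],"delta_pos":[39.2,60.4,0],"jaw":60},{"delta_rot":[0,0,73.4],"delta_pos":[39.2,60.4,0],"jaw":60},{"delta_rot":[0,0,73.4],"delta_pos":[39.2,60.4,0],"jaw":60},{"delta_rot":[0,0,73.4],"delta_pos":[39.2,60.4,0],"jaw":60}]' 25
cat > st.py <<'E'
from h import *
O=np.array([.6002,.2111]);t=np.radians(-81.7);ex=np.array([np.cos(t),np.sin(t)]);ey=np.array([-ex[1],ex[0]])
if __name__=='__main__':
    s=ctrl.observe();R=np.array(s['ee_rot']);p=np.array(s['ee_pos'])
    print('t',round(s['time'],2),'pos',p.round(4),'jawyaw',np.degrees(np.arctan2(R[1,1],R[0,1])).round(1),'tz',R[:,2].round(3),'F',np.round(s['force'],1),'w',round(s['width']*92,1),'feeder',((p[:2]-O)@ex*1e3).round(1),((p[:2]-O)@ey*1e3).round(1),'q',np.round(s['joints'],0))
E
python3 st.py
```

```text
time: 2.0
ee_pos: [0.4945, -0.0556, 0.238]
ee_rot: [[-0.146, 0.989, 0.001], [0.989, 0.146, -0.0], [-0.0, 0.001, -1.0]]
force: [1.4, -1.0, 0.4]
width: 0.764
t 2.0 pos [ 0.4945 -0.0556  0.238 ] jawyaw 8.4 tz [ 0.001 -0.    -1.   ] F [ 1.4 -1.   0.4] w 70.3 feeder 248.6 -143.1 q [-15.  17.  92.  -0.  72. -24.]
```

```bash
python3 -m crank '[{"delta_rot":[0,0,0],"delta_pos":[11.85,18.4,0],"jaw":60},{"delta_rot":[0,0,0],"delta_pos":[11.85,18.4,0],"jaw":60},{"delta_rot":[0,0,0],"delta_pos":[11.85,18.4,0],"jaw":60},{"delta_rot":[0,0,0],"delta_pos":[11.85,18.4,0],"jaw":60},{"delta_rot":[0,0,0],"delta_pos":[11.85,18.4,-4],"jaw":60},{"delta_rot":[0,0,0],"delta_pos":[11.85,18.4,-8],"jaw":60},{"delta_rot":[0,0,0],"delta_pos":[11.85,18.4,-11],"jaw":60},{"delta_rot":[0,0,0],"delta_pos":[11.85,18.4,-13],"jaw":60},{"delta_rot":[0,0,0],"delta_pos":[11.85,18.4,-13],"jaw":60},{"delta_rot":[0,0,0],"delta_pos":[11.85,18.4,-13],"jaw":60}]' 25 >/dev/null; python3 st.py
python3 - <<'E'
from h import *
a=grab('side')['img'][150:350,130:330];b=grab('top')['img'][110:270,60:260]
cv2.imwrite('pics/p1.png',np.hstack([cv2.resize(a,(400,400)),cv2.resize(b,(400,400))])[:,:,::-1])
E
```

```text
t 2.83 pos [0.6117 0.1264 0.1069] jawyaw 8.3 tz [-0.003 -0.    -1.   ] F [-0.2  1.2 -0. ] w 70.4 feeder 85.5 -0.9 q [ 5. 37. 80. -0. 63. -4.]
```

View pics/p1.png

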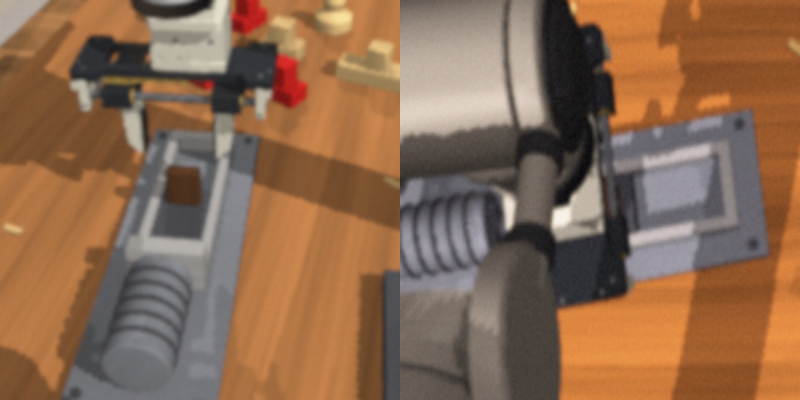

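The open fingers straddle the handle (side crop about 185,185). Next: descend and grip.

```bash
python3 -m crank '[{"delta_rot":[0,0,0],"delta_pos":[0,0.1,-3],"jaw":60},{"delta_rot":[0,0,0],"delta_pos":[0,0.1,-5],"jaw":60},{"delta_rot":[0,0,0],"delta_pos":[0,0.1,-5.7],"jaw":60},{"delta_rot":[0,0,0],"delta_pos":[0,0.1,-5.7],"jaw":60},{"delta_rot":[0,0,0],"delta_pos":[0,0.1,-5.7],"jaw":200},{"delta_rot":[0,0,0],"delta_pos":[0,0.1,-5.7],"jaw":200},{"delta_rot":[0,0,0],"delta_pos":[0,0.1,-5.7],"jaw":200},{"delta_rot":[0,0,0],"delta_pos":[0,0.1,-5.7],"jaw":200},{"delta_rot":[0,0,0],"delta_pos":[0,0.1,-5.7],"jaw":200},{"delta_rot":[0,0,0],"delta_pos":[0,0.1,-5.7],"jaw":200}]' 30 >/dev/null; python3 st.py
```

```text
t 3.77 pos [0.6108 0.1271 0.0512] jawyaw 8.3 tz [-0.003 -0.001 -1.   ] F [-1.6 -1.2 10. ] w 36.0 feeder 84.6 -1.6 q [ 5. 41. 83. -0. 57. -4.]
```

```bash
python3 -m crank '[{"delta_rot":[0,0,0],"delta_pos":[0.14,-0.99,0.1],"jaw":200},{"delta_rot":[0,0,0],"delta_pos":[0.29,-1.98,0.1],"jaw":200},{"delta_rot":[0,0,0],"delta_pos":[0.43,-2.97,0.1],"jaw":200},{"delta_rot":[0,0,0],"delta_pos":[0.58,-3.96,0.1],"jaw":200},{"delta_rot":[0,0,0],"delta_pos":[0.72,-4.95,0.1],"jaw":200},{"delta_rot":[0,0,0],"delta_pos":[0.87,-5.94,0.1],"jaw":200},{"delta_rot":[0,0,0],"delta_pos":[0.97,-6.6,0.1],"jaw":200},{"delta_rot":[0,0,0],"delta_pos":[1.04,-7.15,0.1],"jaw":200},{"delta_rot":[0,0,0],"delta_pos":[1.07,-7.32,0.1],"jaw":200},{"delta_rot":[0,0,0],"delta_pos":[1.07,-7.32,0.1],"jaw":200}]' 40 ; python3 st.py
```

```text
time: 4.6
ee_pos: [0.6209, 0.0557, 0.0512]
ee_rot: [[-0.143, 0.99, -0.005], [0.99, 0.143, 0.003], [0.003, -0.004, -1.0]]
force: [-5.2, 6.8, 0.7]
width: 0.392
t 4.6 pos [0.6209 0.0557 0.0512] jawyaw 8.2 tz [-0.005  0.003 -1.   ] F [-5.2  6.8  0.7] w 36.0 feeder 156.7 -1.9 q [ -2.  41.  83.   0.  57. -10.]
```

```bash
python3 -m crank '[{"delta_rot":[0,0,0],"delta_pos":[0,0,0],"jaw":80},{"delta_rot":[0,0,0],"delta_pos":[0,0,0],"jaw":60},{"delta_rot":[0,0,0],"delta_pos":[0,0,0],"jaw":60},{"delta_rot":[0,0,0],"delta_pos":[0,0,0],"jaw":60},{"delta_rot":[0,0,0],"delta_pos":[0,0,3],"jaw":60},{"delta_rot":[0,0,0],"delta_pos":[0,0,7],"jaw":60},{"delta_rot":[0,0,0],"delta_pos":[0,0,11],"jaw":60},{"delta_rot":[0,0,0],"delta_pos":[0,-4,12],"jaw":60},{"delta_rot":[0,0,0],"delta_pos":[0,-8,12],"jaw":60},{"delta_rot":[0,0,0],"delta_pos":[0,-12,12],"jaw":60},{"delta_rot":[0,0,0],"delta_pos":[-1,-16,12],"jaw":60},{"delta_rot":[0,0,0],"delta_pos":[-2,-20,12],"jaw":60}]'>/dev/null; python3 st.py
python3 - <<'E'
from st import *
f=grab('top');s=grab('side')
a=[models.place_of(n,'handle') for n in('top','side')]
for fr,r in zip((f,s),a):
  for q in r[:2]: P=atz(fr,q['position'],.074)[:2]-O;print(round(q['conf'],2),(P@ex).round(4),(P@ey).round(4))
E
```

```text
t 5.6 pos [ 0.6027 -0.1478  0.1719] jawyaw 8.3 tz [ 0.001 -0.    -1.   ] F [ 1.  -0.9  0.1] w 70.5 feeder 355.5 -49.3 q [-21.  33.  77.  -0.  71. -29.]
0.82 0.1528 0.0036
0.9 0.1372 -0.003
```

```bash
python3 -m crank '[{"delta_rot":[0,0,20],"delta_pos":[-0.5,-4,0],"jaw":80},{"delta_rot":[0,0,71.2],"delta_pos":[-1.6,-10.6,0],"jaw":80},{"delta_rot":[0,0,71.2],"delta_pos":[-1.6,-10.6,0],"jaw":80},{"delta_rot":[0,0,71.2],"delta_pos":[-1.6,-10.6,0],"jaw":80},{"delta_rot":[0,0,71.2],"delta_pos":[-1.6,-10.6,0],"jaw":80},{"delta_rot":[0,0,71.2],"delta_pos":[-1.6,-10.6,0],"jaw":80},{"delta_rot":[0,0,71.2],"delta_pos":[-1.6,-10.6,0],"jaw":80},{"delta_rot":[0,0,71.2],"delta_pos":[-1.6,-10.6,0],"jaw":80},{"delta_rot":[0,0,71.2],"delta_pos":[-1.6,-10.6,0],"jaw":80},{"delta_rot":[0,0,71.2],"delta_pos":[-1.6,-10.6,-3],"jaw":80},{"delta_rot":[0,0,71.2],"delta_pos":[-1.6,-10.6,-5],"jaw":80},{"delta_rot":[0,0,71.2],"delta_pos":[-1.6,-10.6,-5],"jaw":80}]'>/dev/null; python3 st.py
python3 - <<'E'
from h import *
s=grab('side')['img'];b=grab('top')['img'][140:240,40:240]
cv2.imwrite('pics/p2.png',np.vstack([np.hstack([cv2.resize(s[200:300,150:290],(420,300)),cv2.resize(s[90:220,190:340],(346,300))]),cv2.resize(b,(766,300))[:300]])[:,:,::-1])
E
```

```text
t 6.8 pos [ 0.5855 -0.2488  0.1174] jawyaw 79.6 tz [-0.007  0.004 -1.   ] F [-2.2  1.3 -1.1] w 63.4 feeder 452.9 -81.0 q [ -30.   37.   77.    0.   66. -110.]
```

View pics/p2.png

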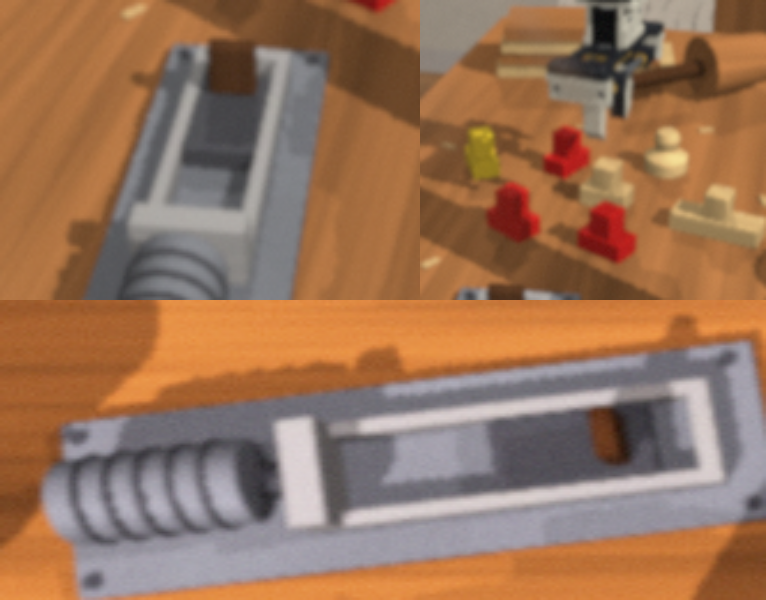

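The track is open and stays open: handle near the rear plate at (610,435), empty floor ahead. Next: descend on the foot and grip it.

```bash
python3 -m crank '[{"delta_rot":[0,0,0],"delta_pos":[0.1,0,-2],"jaw":80},{"delta_rot":[0,0,0],"delta_pos":[0.1,0,-3],"jaw":80},{"delta_rot":[0,0,0],"delta_pos":[0.1,0,-3],"jaw":80},{"delta_rot":[0,0,0],"delta_pos":[0.1,0,-3],"jaw":80}]'>/dev/null; python3 st.py
python3 - <<'E'
from h import *
s=grab('side')['img'];t=grab('top')['img']
cv2.imwrite('pics/p3.png',np.hstack([cv2.resize(s[110:220,210:320],(400,400)),cv2.resize(t[150:250,295:395],(400,400))])[:,:,::-1])
E
```

```text
t 7.23 pos [ 0.5881 -0.2516  0.0922] jawyaw 79.5 tz [-0.  0. -1.] F [-0.  -0.5 -0.1] w 63.5 feeder 456.1 -78.7 q [ -30.   39.   78.    0.   63. -109.]
```

View pics/p3.png

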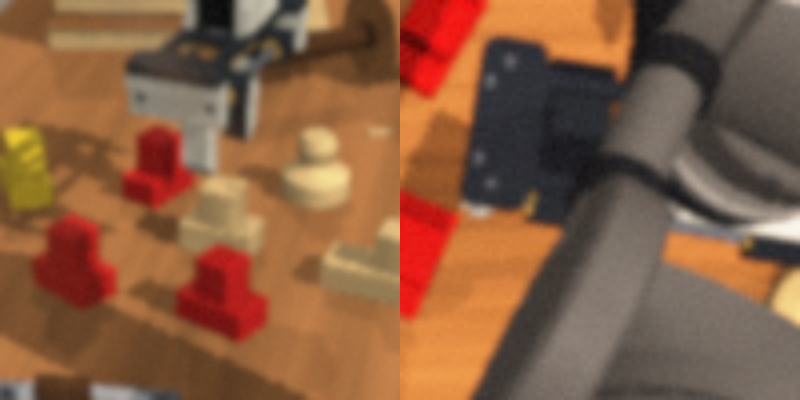

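```bash
python3 -m crank '[{"delta_rot":[0,0,0],"delta_pos":[-0.1,-0.15,-2],"jaw":80},{"delta_rot":[0,0,0],"delta_pos":[-0.1,-0.15,-4],"jaw":80},{"delta_rot":[0,0,0],"delta_pos":[-0.1,-0.15,-5.1],"jaw":80},{"delta_rot":[0,0,0],"delta_pos":[-0.1,-0.15,-5.1],"jaw":80},{"delta_rot":[0,0,0],"delta_pos":[-0.1,-0.15,-5.1],"jaw":220},{"delta_rot":[0,0,0],"delta_pos":[-0.1,-0.15,-5.1],"jaw":220},{"delta_rot":[0,0,0],"delta_pos":[-0.1,-0.15,-5.1],"jaw":220},{"delta_rot":[0,0,0],"delta_pos":[-0.1,-0.15,-5.1],"jaw":220},{"delta_rot":[0,0,0],"delta_pos":[-0.1,-0.15,-5.1],"jaw":220},{"delta_rot":[0,0,0],"delta_pos":[-0.1,-0.15,-5.1],"jaw":220},{"delta_rot":[0,0,0],"delta_pos":[-0.1,-0.15,-5.1],"jaw":220}]' 25 >/dev/null; python3 st.py
```

```text
t 8.25 pos [ 0.5872 -0.2534  0.0414] jawyaw 79.5 tz [ 0.001 -0.    -1.   ] F [-0.7  1.2  3.8] w 30.1 feeder 457.7 -79.9 q [ -30.   43.   81.    0.   57. -110.]
```

```bash
python3 -m crank '[{"delta_rot":[0,0,0],"delta_pos":[0,0,2],"jaw":220},{"delta_rot":[0,0,0],"delta_pos":[0,0,5],"jaw":220},{"delta_rot":[0,0,0],"delta_pos":[0,0,8.5],"jaw":220},{"delta_rot":[0,0,-6],"delta_pos":[0,2,11],"jaw":220},{"delta_rot":[0,0,-13],"delta_pos":[0.2,5,12],"jaw":220},{"delta_rot":[0,0,-19],"delta_pos":[0.4,8,12],"jaw":220},{"delta_rot":[0,0,-26],"delta_pos":[0.6,11.5,12],"jaw":220},{"delta_rot":[0,0,-32],"delta_pos":[0.8,15,12],"jaw":220},{"delta_rot":[0,0,-39],"delta_pos":[1,18.5,12],"jaw":220},{"delta_rot":[0,0,-45],"delta_pos":[1.2,22,12],"jaw":220},{"delta_rot":[0,0,-52],"delta_pos":[1.4,25.5,12],"jaw":220},{"delta_rot":[0,0,-58],"delta_pos":[1.5,28,12],"jaw":220}]' 25 >/dev/null; python3 st.py
```

```text
t 9.25 pos [0.6015 0.0297 0.1606] jawyaw 21.2 tz [-0.     0.001 -1.   ] F [-0.  -0.1 -1.1] w 29.7 feeder 179.7 -24.9 q [ -4.  31.  81.   0.  68. -26.]
```

```bash
python3 -m crank '[{"delta_rot":[0,0,-5],"delta_pos":[0.1,3.5,0],"jaw":220},{"delta_rot":[0,0,-10],"delta_pos":[0.2,7.5,0],"jaw":220},{"delta_rot":[0,0,-12.9],"delta_pos":[0.3,11,0],"jaw":220},{"delta_rot":[0,0,-12.9],"delta_pos":[0.35,13.2,0],"jaw":220},{"delta_rot":[0,0,-12.9],"delta_pos":[0.35,14,0],"jaw":220},{"delta_rot":[0,0,-12.9],"delta_pos":[0.35,14,-2],"jaw":220},{"delta_rot":[0,0,-12.9],"delta_pos":[0.35,14,-5],"jaw":220},{"delta_rot":[0,0,-12.9],"delta_pos":[0.35,14,-7],"jaw":220},{"delta_rot":[0,0,-12.9],"delta_pos":[0.35,14,-7],"jaw":220},{"delta_rot":[0,0,-12.9],"delta_pos":[0.35,14,-7],"jaw":220},{"delta_rot":[0,0,-12.9],"delta_pos":[0.35,14,-7],"jaw":220}]' 25 >/dev/null; python3 st.py
python3 - <<'E'
from h import *
s=grab('side')['img'];t=grab('top')['img']
cv2.imwrite('pics/p4.png',np.hstack([cv2.resize(s[180:310,150:280],(400,400)),cv2.resize(t[130:260,60:260],(400,400))])[:,:,::-1])
E
```

```text
t 10.17 pos [0.6064 0.1662 0.0921] jawyaw 8.5 tz [ 0.002  0.    -1.   ] F [ 0.3  0.4 -0.8] w 30.0 feeder 45.3 -0.4 q [ 8. 38. 80. -0. 61. -0.]
```

View pics/p4.png

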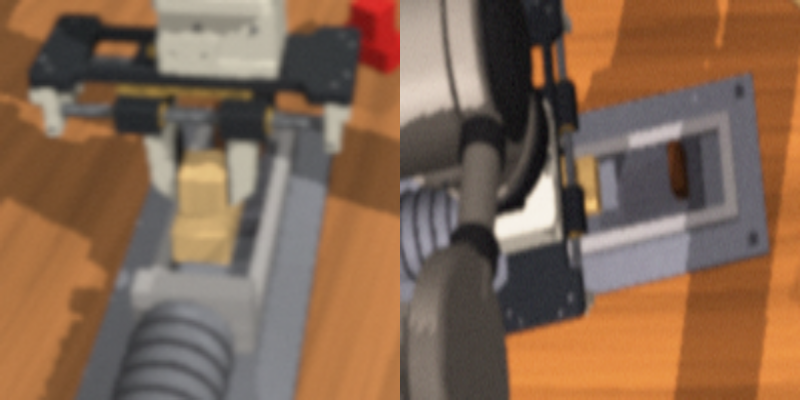

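```bash
python3 -m crank '[{"delta_rot":[0,0,-0.2],"delta_pos":[-0.05,0.1,-1.5],"jaw":220},{"delta_rot":[0,0,-0.2],"delta_pos":[-0.05,0.1,-2.8],"jaw":220},{"delta_rot":[0,0,-0.2],"delta_pos":[-0.05,0.1,-3.3],"jaw":220},{"delta_rot":[0,0,-0.2],"delta_pos":[-0.05,0.1,-3.6],"jaw":220},{"delta_rot":[0,0,-0.2],"delta_pos":[-0.05,0.1,-3.6],"jaw":220},{"delta_rot":[0,0,-0.2],"delta_pos":[-0.05,0.1,-3.6],"jaw":220}]' 25 >/dev/null; python3 st.py
python3 -m crank '[{"delta_rot":[0,0,0],"delta_pos":[0,0,-0.15],"jaw":220},{"delta_rot":[0,0,0],"delta_pos":[0,0,-0.3],"jaw":220},{"delta_rot":[0,0,0],"delta_pos":[0,0,-0.3],"jaw":220}]' >/dev/null; python3 st.py
```

```text
t 10.77 pos [0.6055 0.1677 0.0556] jawyaw 8.4 tz [ 0.002  0.    -1.   ] F [-0.1  0.3 -0.7] w 29.9 feeder 43.7 -1.0 q [ 8. 41. 82. -0. 57.  0.]
t 11.02 pos [0.6057 0.1678 0.0534] jawyaw 8.4 tz [ 0.002  0.    -1.   ] F [-0.9 -0.3  5.3] w 30.2 feeder 43.7 -0.8 q [ 9. 41. 82. -0. 57.  0.]
```

```bash
python3 -m crank '[{"delta_rot":[0,0,0],"delta_pos":[-0.04,0.3,0.1],"jaw":220},{"delta_rot":[0,0,0],"delta_pos":[-0.09,0.6,0.1],"jaw":220},{"delta_rot":[0,0,0],"delta_pos":[-0.14,0.95,0.1],"jaw":220},{"delta_rot":[0,0,0],"delta_pos":[-0.14,0.95,0.1],"jaw":220},{"delta_rot":[0,0,0],"delta_pos":[-0.14,0.95,0.1],"jaw":220}]' >/dev/null; python3 st.py
python3 -m crank '[{"delta_rot":[0,0,0],"delta_pos":[0,0,0],"jaw":120},{"delta_rot":[0,0,0],"delta_pos":[0,0,0],"jaw":80},{"delta_rot":[0,0,0],"delta_pos":[0,0,0],"jaw":80},{"delta_rot":[0,0,0],"delta_pos":[0,0,0],"jaw":80},{"delta_rot":[0,0,0],"delta_pos":[0,0,2],"jaw":80},{"delta_rot":[0,0,0],"delta_pos":[0,0,5],"jaw":80},{"delta_rot":[0,0,0],"delta_pos":[0,0,9],"jaw":80},{"delta_rot":[0,0,0],"delta_pos":[0.5,-3.5,10],"jaw":200},{"delta_rot":[0,0,0],"delta_pos":[1,-7.3,10],"jaw":255},{"delta_rot":[0,0,0],"delta_pos":[1.6,-11,10],"jaw":255},{"delta_rot":[0,0,0],"delta_pos":[2.2,-14.8,10],"jaw":255},{"delta_rot":[0,0,0],"delta_pos":[2.2,-14.8,10],"jaw":255}]' >/dev/null; python3 st.py
python3 - <<'E'
from h import *
s=grab('side')['img'];t=grab('top')['img']
cv2.imwrite('pics/p5.png',np.hstack([cv2.resize(s[180:310,150:280],(400,400)),cv2.resize(t[150:250,60:210],(400,400))])[:,:,::-1])
E
```

```text
t 11.43 pos [0.6039 0.1778 0.0533] jawyaw 8.4 tz [ 0.001  0.001 -1.   ] F [-0.   1.1  4.8] w 30.1 feeder 33.5 -1.1 q [ 9. 41. 82.  0. 57.  1.]
t 12.43 pos [0.6264 0.0223 0.1526] jawyaw 8.0 tz [ 0.001 -0.003 -1.   ] F [-1.1 -0.5  0.7] w 34.2 feeder 190.6 -1.3 q [ -5.  34.  77.  -0.  69. -13.]
```

View pics/p5.png

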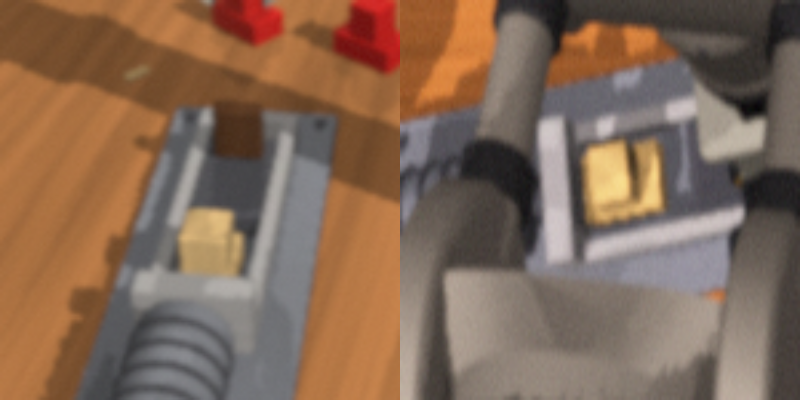

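Foot upright and aligned by the stop (top crop ~625,180); follower still open. Now closed fingers go down behind the handle.

```bash
python3 -m crank '[{"delta_rot":[0,0,0.2],"delta_pos":[0.05,0,0],"jaw":255},{"delta_rot":[0,0,0.2],"delta_pos":[0.05,0,0],"jaw":255},{"delta_rot":[0,0,0.2],"delta_pos":[0.05,0,-3],"jaw":255},{"delta_rot":[0,0,0.2],"delta_pos":[0.05,0,-6],"jaw":255},{"delta_rot":[0,0,0.2],"delta_pos":[0.05,0,-9],"jaw":255},{"delta_rot":[0,0,0.2],"delta_pos":[0.05,0,-10.3],"jaw":255},{"delta_rot":[0,0,0.2],"delta_pos":[0.05,0,-10.3],"jaw":255},{"delta_rot":[0,0,0.2],"delta_pos":[0.05,0,-10.3],"jaw":255}]' >/dev/null; python3 st.py
```

```text
t 13.2 pos [0.6257 0.0305 0.0494] jawyaw 8.7 tz [-0.001  0.    -1.   ] F [ 0.1 -0.2  0.4] w 0.5 feeder 182.4 -0.8 q [ -4.  41.  83.   0.  56. -13.]
```

```bash
python3 -m crank '[{"delta_rot":[0,0,0],"delta_pos":[-0.09,0.6,0],"jaw":255},{"delta_rot":[0,0,0],"delta_pos":[-0.17,1.2,0],"jaw":255},{"delta_rot":[0,0,0],"delta_pos":[-0.23,1.6,0],"jaw":255},{"delta_rot":[0,0,0],"delta_pos":[-0.29,2.0,0],"jaw":255},{"delta_rot":[0,0,0],"delta_pos":[-0.35,2.4,0],"jaw":255},{"delta_rot":[0,0,0],"delta_pos":[-0.4,2.75,0],"jaw":255},{"delta_rot":[0,0,0],"delta_pos":[-0.43,2.97,0],"jaw":255},{"delta_rot":[0,0,0],"delta_pos":[-0.43,2.97,0],"jaw":255}]' >/dev/null; python3 st.py
```

```text
t 13.87 pos [0.6212 0.0597 0.0496] jawyaw 8.6 tz [-0.001  0.    -1.   ] F [-0.6  0.5 -0.1] w 0.7 feeder 152.9 -1.0 q [ -2.  41.  83.   0.  56. -10.]
```

Run:
```python
from h import *
s=grab('side')['img'];t=grab('top')['img']
cv2.imwrite('pics/p6.png',np.hstack([cv2.resize(s[180:310,150:280],(400,400)),cv2.resize(t[150:250,60:210],(400,400))])[:,:,::-1])
```

```text
(no output)
```

View pics/p6.png

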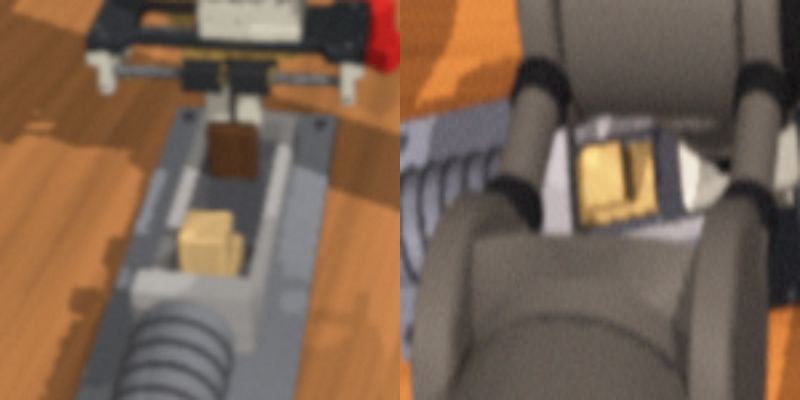

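```bash
python3 -m crank '[{"delta_rot":[0,0,0],"delta_pos":[0.14,-1,0],"jaw":255},{"delta_rot":[0,0,0],"delta_pos":[0.29,-2,0],"jaw":255},{"delta_rot":[0,0,0],"delta_pos":[0.35,-2.4,3],"jaw":255},{"delta_rot":[0,0,0],"delta_pos":[0.35,-2.4,7],"jaw":255},{"delta_rot":[0,0,0],"delta_pos":[0.35,-2.4,11],"jaw":255},{"delta_rot":[0,0,0],"delta_pos":[0,-6,12],"jaw":255},{"delta_rot":[0,0,0],"delta_pos":[-1,-10,12],"jaw":255},{"delta_rot":[0,0,0],"delta_pos":[-3,-14,12],"jaw":255},{"delta_rot":[0,0,0],"delta_pos":[-5,-17.5,12],"jaw":255},{"delta_rot":[0,0,0],"delta_pos":[-7,-21,12],"jaw":255},{"delta_rot":[0,0,0],"delta_pos":[-9,-24,12],"jaw":255},{"delta_rot":[0,0,0],"delta_pos":[-9,-24,12],"jaw":255}]' >/dev/null; python3 st.py
python3 - <<'E'
from st import *
S=grab('side');T=grab('top')
for n,fr in(('top',T),('side',S)):
  for t,z in(('handle',.074),('foot',.012)):
    for q in models.place_of(n,t)[:5]:
      P=atz(fr,q['position'],z)[:2]-O
      if abs(P@ey)<.05: print(n,t,round(q['conf'],2),(P@ex).round(4),(P@ey).round(4))
s,t=S['img'],T['img']
cv2.imwrite('pics/p7.png',np.hstack([cv2.resize(s[180:310,150:280],(400,500),interpolation=2),cv2.resize(t[150:250,80:160],(400,500),interpolation=2)])[:,:,::-1])
E
```

```text
t 14.97 pos [ 0.5282 -0.1875  0.1698] jawyaw 8.2 tz [-0.002 -0.002 -1.   ] F [ 0.5 -0.5 -0.2] w 0.3 feeder 384.1 -128.8 q [-27.  27.  87.  -0.  66. -35.]
top handle 0.75 0.1296 0.0018
top foot 0.67 0.3797 0.0195
top foot 0.59 0.0263 0.0018
top foot 0.44 0.5429 -0.0285
side handle 0.66 0.1334 -0.0052
side handle 0.21 -0.0346 -0.019
side foot 0.97 0.3814 0.0147
side foot 0.82 0.5255 -0.0229
side foot 0.63 0.019 -0.0034
```

View pics/p7.png

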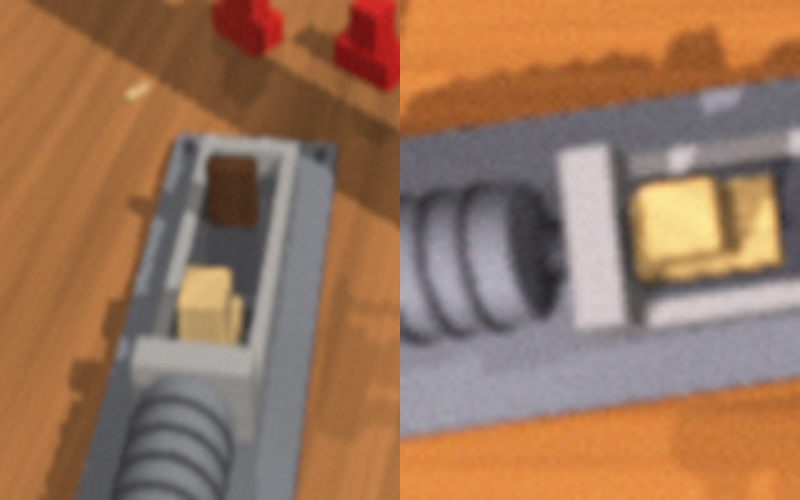

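The handle now sits at feeder x ≈ 130–133 mm, which is a joint value of about 0.045 (clamped). The foot is upright, with its face parallel to the stop plate.

```bash
python3 -c "
from plant import ctrl
print(ctrl.hand_in())"
```

```text
the job is handed in; nothing more can be done
None
```

The short oblong foot is loaded and clamped in the feed track, and the job was handed in at about 15 s of the 61 s limit. It reports no verdict.

- **Opening:** I gripped the handle, pulled the follower back about 72 mm, and it stayed open by itself.
- **Loading:** I picked the foot up by its neck and set it on the track floor. I felt contact at the expected height. I then slid it close to the stop plate and let go.
- **Closing:** I pushed the handle off its catch from behind with closed fingers, then drew the arm well clear.

**Last checks:**
- **Handle:** the top camera puts it at feeder x 130 mm and the side camera at 133 mm. That is a joint value of about 0.045–0.048, where about 0.045 is expected with the foot clamped.
- **Foot:** the pictures show it upright and parallel to the stop plate.
- **Foot position:** the networks' estimates disagree. The top camera says 26 mm from the stop plate and the rougher side camera says 19 mm, against 30 mm nominal. Anything under 30 mm is not physically possible for an upright foot, so I took this as measurement error. The side camera also misread the open handle earlier, at 137 mm where the arm's own reading was 157 mm.

I did not see any other objects move. The force readings I took stayed around 10 N or less, but I only read them between moves, not throughout.

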